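# Load a die tray up the hatch ramp of a blasting cabinet

## Task

Swing the keeper bar fully open, then push the tray, with the tooth die standing on it, up the ramp until it rests against the top stop, without lifting the tray off the ramp or letting the die fall over or off. Then swing the keeper fully closed behind the tray, let go, and leave the other things on the bench where they are.

Things in the scene. Friction and masses are not known exactly. Their poses are not given: they have to be found in the camera images.
- ramp: Fixed aluminium loading ramp with steel side rails, uphill to the robot's left. Frame: x uphill, z up, origin on the bench on the centre line. In this frame (mm): level landing, top z = 10, from x = -190 (open foot) to the knee at x = -50; then the deck rises at 9 degrees (0.157 rad) for 190 mm along the slope to the top stop. Rails 16 mm high, 8 thick, 102 apart inside (y = -51 to 51)
- knee (a point): point on the centre line where the landing meets the slope, on the deck surface; ramp frame (-50, 0, 10) mm
- stop (a point): centre of the downhill face of the top stop, a steel cross bar 22 mm high, 12 mm above the deck (square to it); ramp frame (136, 0, 52) mm. The tray's point tray_front lies here when the tray is home. Beyond it, from ramp x = 165, stands a fixed white hatch box 105 mm high
- tray_center (a point): Centre (12 mm above the underside) of the grey plastic tray that starts on the landing between the rails: 90 mm long (its x, uphill), 96 wide, 24 high, 3 mm play to each rail, 0.2 to 0.45 kg. Floor 18 mm above the underside, lip 4 mm thick and 6 high round it. Too wide to grasp; push it on its flat rear (-x) face. Friction holds it on the slope where it is left
- tray_front (a point): middle of the tray's front (uphill) face, 12 mm above its underside, 45 mm ahead of the tray's centre
- die_center (a point): Centre of the small plaster tooth die that stands loose on the tray's floor, in the uphill half: 28 mm across at its foot, 43 mm high, 50 g; its z axis is up when it stands. It can topple if the tray is jerked; its top is about 61 mm above the deck
- keeper (a joint): Dark steel bar on a pivot outside the ramp's -y rail, swinging parallel to the slope. 0: closed, across the ramp, at its end stop, its face 2.5 mm behind a tray that is home. Starts at 0 to 0.45 rad, in the tray's way. Grows as its free end swings downhill and out (anticlockwise from above) to 1.9, its open end stop; the tray clears it from 1.5. Stays where left; 0.7 N at the knob moves it
- keeper_knob (a point): Centre of the upright black plastic knob near the keeper's free end: 14 mm across, 30 mm high, on top of the bar, its top 58 mm above the deck, 74 mm from the pivot axis. The bar is 10 mm wide, 18 to 28 mm above the deck, and reaches 84 mm from the pivot
- keeper_pivot (a point): Point on the keeper's pivot axis, 43 mm above the deck, level with the knob's centre; the axis is square to the slope, 92.5 mm up the slope from the knee, at ramp y = -66 mm
- spare_tray: a second, empty tray of the same shape, on the bench beside the ramp; bystander, to be left alone; origin at its underside
- spare_die: a second plaster tooth die, standing on the bench beside the ramp; bystander, to be left alone; origin at its underside
- arch_model: plaster dental arch model 45 x 60 x 27 mm on the bench; bystander, to be left alone; origin at its underside
- jar: closed glass jar, 56 mm across, 65 mm high, on the bench on the robot's side of the ramp; bystander, to be left alone; origin at its underside
- brush: brush lying on the bench along the robot's side of the ramp; bystander, to be left alone
- spatula: spatula lying on the bench on the robot's side, near the foot of the ramp; bystander, to be left alone
- tray: the same tray, origin at the centre of its underside
- die: the same die, origin at the centre of its foot

How it is judged:
By the outcome, as a careful person would: the job done as asked, in the order asked, and still so for the second after the job is handed in, with the robot touching nothing.
It also fails if it takes over 70 s, if anything falls off the work surface, if the arm or the gripper's body presses on something with over 40 N, if the wrist force passes 120 N, or if a joint passes its speed limit or range.

## Robot

A 7-joint arm with a two-finger parallel gripper is mounted at the origin on the work surface. World frame = base frame: x ahead of the robot, y to its left, z up, the work surface at z = 0. Lengths are in m, angles in rad, forces in N, time in s.
With the tool pointing down it reaches from about 0.425 to 0.925 m from the base axis. Payload 6.8 kg.
Tool frame: the origin (TCP) lies at the very end of the fingers, on their centre line; the grasp point (between the pads) lies 19 mm behind it (r.tcp_to_grasp is the distance from the TCP to the grasp point, in m); z points along the fingers, y is the line along which they close (so a half turn about z gives the same grasp; the last joint's range is limited). The gripper opens to 85 mm and grips with 20 to 120 N. Pads are 22 mm wide; open, the fingers measure 114 mm over their backs; the gripper's body (76 mm by 85 mm) begins 54 mm behind the grasp point. The pads swing forward as they close: fully open they stand 13 mm farther back than shut.
Start: joints at [1.093, 0.477, 0.022, 1.555, -0.011, 1.109, -0.083], TCP at [0.244, -0.629, 0.231] pointing down, gripper open.
Joint ranges: [-2.96, 2.96], [-0.34, 2.1], [-1.41, 1.46], [0.24, 2.44], [-1.37, 4.51], [0.17, 1.92], [-2.96, 2.96]. Speed limits (rad/s): [2.39, 2.39, 3.14, 3.14, 3.14, 3.14, 3.14].

## Interface

Orientations are given as a rotation vector (axis times angle).
In Python, from bench import r gives the robot as it stands.
- The arm moves only by the tool step_arm, never from a script. Its argument "moves" is a list of rows, each a list of 7 numbers: the shift along the tool's x, y, z in mm, then the turn, a rotation vector about the tool's x, y, z in rad, then the finger opening in mm, from 0 to 85.4. A call has 1 to 8 rows; each row is the pose to reach, as a shift and turn from the pose commanded when the call began, along the tool's axes at that moment; what a row does not reach only later rows make up. A row lasts 1/10 s, in which the tool goes at most 50 mm and 8.59 degrees, less where a joint would pass 70% of its speed; a pose out of reach is approached as far as the arm can. A call with a gripper value outside its range is refused whole. The fingers move at their own pace and stop on an object; "grip_force" is the grip in N (left out, the last holds). Time passes only in rows, so rows that repeat a pose let the fingers close. It gives the time, the measured TCP pose, the force, the opening and the grip force at its end, in the units of the state.
- r.get_obs(): the state, without advancing time (a new reading comes with each control period).
- r.grab_frame(name): name is "scene" or "top" or "wrist"; returns a dict with "image" (420x560x3 uint8, red, green, blue), "depth" (420x560 float32, m along the optical axis (not along the pixel's ray), 0 where there is no reading), "mtx" (3x3 intrinsics, pixels), "rvec" (rotation vector, rad) and "tvec" (3), from world to camera coordinates, as OpenCV has them. Camera axes: x right, y down, z forward; pixel columns grow to the right and rows downward; lengths in m; the calibration is good to about 2 mm. A picture is of the moment at which its call begins.
- r.hand_in(): hands the job in; it is judged then, once.
The state is a dict: "clock": time; "joints": joint angles; "qvel": joint speeds; "tau": joint torques, N m; "tcp_pos": TCP position; "orientation": TCP orientation; "contact_force": force on the tool from outside, world axes, zero at the start; "moment": the same for the moment, N m; "grip_width": finger opening in m; "gripper_force": force on a finger pad.
Only numpy, scipy, OpenCV 4.12 (cv2) and the standard library are available. Lean on these libraries where they do the work, as an engineer would, in place of code of your own. Each camera call takes 0.05 s, during which the arm holds its last target. There are 200 camera calls.

## Working session

There is one attempt and no reset: what is moved stays moved. The work goes in short steps, Python scripts to look and compute and a tool call to move; the robot and the scene stay as the last step left them, time stands still between calls to the robot, and variables do not carry over. Pictures are saved under pics/ and viewed, at most 11 in all, crops included, and the job is handed in when it is done.

Besides the shell and the picture viewer there is one more tool, called as name(argument=value, ...) on one line, values as JSON. step_arm: Moves the arm, as the interface text tells. Its arguments: {"type":"object","properties":{"moves":{"type":"array","items":{"type":"array","items":{"type":"number"}}},"grip_force":{"type":"number"}},"required":["moves"]}

```bash
mkdir -p pics; ls; python3 - <<'E'
from bench import r
import cv2,numpy as np
for n in("scene","top"):
    f=r.grab_frame(n); np.savez(n+"0.npz",**f)
    cv2.imwrite(f"pics/{n}0.png",f["image"][:,:,::-1])
    R=cv2.Rodrigues(np.array(f["rvec"],float))[0]; print(n,-R.T@np.ravel(f["tvec"]),R[2],f["mtx"][0])
o=r.get_obs();print(o["clock"],o["tcp_pos"],o["orientation"],o["grip_width"])
E
```

```text
pics
scene [0.97975566 0.49937967 0.5884988 ] [-0.53360826 -0.61849834 -0.57682062] [462.50806084   0.         274.55393247]
top [ 0.43509932 -0.03286671  0.86404123] [ 0.09710856 -0.00236403 -0.99527099] [390.36299908   0.         285.05494208]
0.1 [ 0.24375568 -0.62887415  0.23044401] [-3.08648142e+00 -5.77301987e-01  6.58758246e-04] 0.08536211858673498
```

View pics/top0.png

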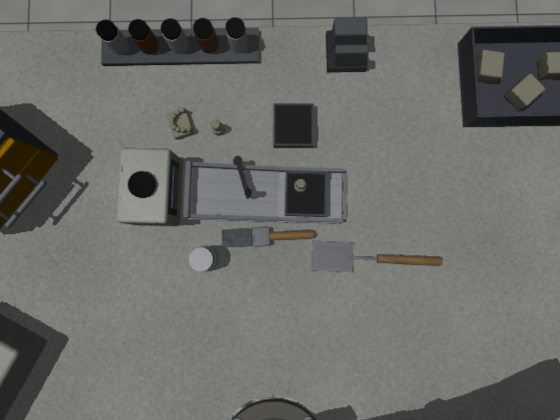

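View pics/scene0.png

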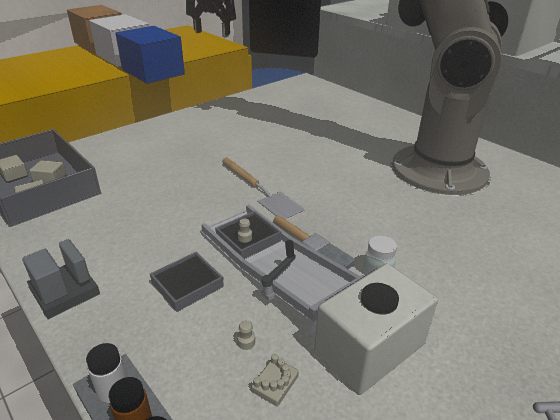

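Top view: ramp spans columns 187–347, rows 160–222, uphill to the left. Pivot is near (238,160), knob near (248,193), tray at (285–330, 172–216) with the die at (300,185). The scene view agrees: knob at (290,248), die at (244,230).

```bash
cat > h.py <<'E'
import numpy as np,cv2
def cam(f):
    R=cv2.Rodrigues(np.array(f["rvec"],float))[0]; return R,np.ravel(f["tvec"]),f["mtx"]
def ray(f,u,v,z):
    R,t,K=cam(f); c=-R.T@t; d=R.T@np.linalg.inv(K)@np.array([u,v,1.]); return c+d*(z-c[2])/d[2]
def cloud(f):
    R,t,K=cam(f); v,u=np.mgrid[:420,:560]; D=f["depth"]
    P=np.stack([u,v,np.ones_like(u)],-1)@np.linalg.inv(K).T*D[...,None]
    return (P-t)@R
E
python3 - <<'E'
from h import *
f=dict(np.load("top0.npz")); W=cloud(f); np.set_printoptions(precision=4,suppress=True,linewidth=160)
im=f["image"][145:235,175:360,::-1]
im=cv2.resize(im,None,fx=4.3,fy=4.3,interpolation=cv2.INTER_CUBIC)
cv2.imwrite("pics/topcrop.png",im)
Z=W[...,2]*1000
print("bench z",np.median(Z[300:340,200:300]))
for v in (157,160,163,166,170,176,185,193,205,213,216,218,220,222,225): print(v,Z[v,182:356:6].round().astype(int))
E
```

```text
bench z -0.5331622506008968
157 [ 0  2  2 -1 -1  3 -2  0  1 53  0 -1  1  5  2  0  0 -2 -1 -1  3 -2  0  1  1 -1  3  1 -1]
160 [12  0 -2 -2  1 -2  2 -2  0 53 52  0 -2 -5  1 -2 -1 -1  0  1 -5  1  2  0  1  1  0  0  1]
163 [15 63 53 52 51 47 47 46 -2 52 23 -1  2  0 -1  0 -1  5  3  1 -2 -2  0  1  0  0 -2  1  0]
166 [16 63 42 41 50 48 47 46 43 40 46 37 35 33 30 31 27  1  1  2  1  0  0 -4  0  2 -1  2 -3]
170 [12 59 38 37 38 33 32 29 28 22 53 17 16 17 19 21 22 20 21 26 25 24 24 25 25 28 26 -2 -2]
176 [ 8 62 39 37 36 32 27 27 28 24 49 19 20 18 15 12  8 10 32 27 29 29 27 27 35  8 14  3  0]
185 [ -1  61  37  37  34  32  31  28  26  23  20  20  15  19  14 864   9   8  30  47  70  28  29  30  34   7  11   6   1]
193 [ 1 61 37 36 36 32 31 28 28 24 23 78 19 17 13 12 10  9 29 29 28 28 27 26 31  9 10  2 -2]
205 [  1  63  38  36  33  30  33  26  27  23  20  21  17  18  16  11  10  10  27  28  29 864  27  23  36  10  10   4   0]
213 [ 0 62 33 37 31 34 29 31 27 22 22 21 16 15 15 11 10  7 33 34 28 30 28 27 33 10 11  2  0]
216 [-1 62 53 52 51 46 47 45 41 40 38 37 34 32 27 11 10 11 11 10 11 10 15 19  9 12 11  0  0]
218 [ 3 39 39 37 38 42 43 46 39 41 38 35 35 36 31 28 27 26 26 23 29 26 25 26 25 27 26  4 -1]
220 [ 0  2  1  0 -6 -3 -4  1 21 24 22 21 19 14 16 22 23 26 27 25 25 28 25 24 26 26 29  3  0]
222 [ 0 -2 -1 -1 -2 -2 -1  0  0 -2  0  1 -1  0  1 -2 -2  0  1  6  7  9  8  9  7 11 13 -2  0]
225 [ 0  0 -1  1  1 -2 -3  0  1  0 -1  1  0 -1 -2 -1  2 -1 -1  2  0  0  1 -1 -2 -4 -1  1 -1]
```

View pics/topcrop.png

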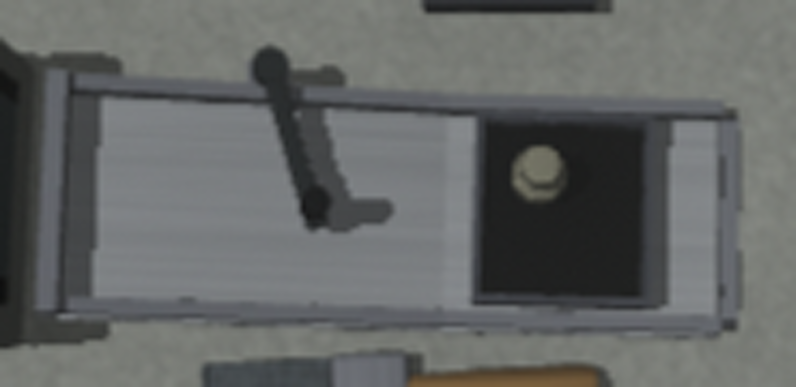

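```bash
python3 - <<'E'
from h import *
np.set_printoptions(precision=4,suppress=True,linewidth=160)
f=dict(np.load("top0.npz")); W=cloud(f); s,c=np.sin(.15708),np.cos(.15708)
# rough: crop px -> world
cp=lambda x,y,z: ray(f,175+(x+.5)/4.3-.5,145+(y+.5)/4.3-.5,z)
st=[cp(71,90,.0614),cp(62,300,.0614)]; print("stop edge",st)
# rail lines: inner & outer top edges, picked
def rz(p): # rail-top height given downhill distance from stop edge
    d=st0-p[1]; X=134.2-d*1000; return .026 if X<-52 else (10+ (X+50)/c*s+16)/1000
st0=(st[0][1]+st[1][1])/2
def pt(x,y):
    z=.03
    for _ in range(6): p=cp(x,y,z); z=rz(p)
    return p
far=[pt(100,76),pt(200,81),pt(450,91),pt(600,98),pt(715,102)]      # outer far
farin=[pt(100,93),pt(450,108),pt(600,115),pt(715,116)]
near=[pt(100,299),pt(300,306),pt(450,310),pt(600,315),pt(715,318)]  # inner or outer near
for n,L in(("far outer",far),("far in",farin),("near",near)):
    L=np.array(L);k=np.polyfit(L[:,1],L[:,0],1);print(n,k,L[:,0],L[:,1],L[:,2])
# depth-based rail strip centres
g=[]
for u in range(200,344):
    col=W[150:232,u]; z=col[:,2]; 
    for sgn,lo,hi in((1,150,172),(-1,212,224)):
        P=W[lo:hi,u]; zr=np.array([rz(p) for p in P]); m=abs(P[:,2]-zr)<.005
        if m.sum()>=2: g.append((sgn,P[m,1].mean(),P[m,0].mean()))
g=np.array(g)
for sgn in(1,-1):
    q=g[g[:,0]==sgn];k=np.polyfit(q[:,1],q[:,2],1)
    for _ in range(5):
        e=q[:,2]-np.polyval(k,q[:,1]);q=q[abs(e)<.006];k=np.polyfit(q[:,1],q[:,2],1)
    print("depth rail",sgn,k,len(q))
print("foot",cp(717,215,.010),cp(735,110,.026),cp(733,327,.026),cp(733,215,.01))
# knob top & pivot top & tray & die
print("knob top",[cp(317,200,z) for z in(.075,.08)],"pivot",cp(268,63,.053))
print("tray rear",cp(645,125,.034),cp(643,298,.034),"front",cp(480,120,.034),cp(475,300,.034),"rear outer",cp(668,115,.034),cp(663,303,.034))
print("die",cp(540,165,.071))
m=(W[...,2]>.068)&(W[...,2]<.09)
for a,b in((230,262),(290,312)):
    q=W[170:205,a:b][m[170:205,a:b]];print(np.median(q,0),len(q))
E
```

```text
stop edge [array([0.6076, 0.1597, 0.0614]), array([0.5054, 0.1635, 0.0614])]
far outer [0.0413 0.6106] [0.6162 0.6145 0.6114 0.6064 0.6033] [ 0.1475  0.0997 -0.0239 -0.0999 -0.1581] [0.0529 0.0454 0.0258 0.026  0.026 ]
far in [0.0392 0.6023] [0.6077 0.6026 0.5976 0.5961] [ 0.1475 -0.0238 -0.0997 -0.1579] [0.0529 0.0258 0.026  0.026 ]
near [0.0419 0.5003] [0.5063 0.5024 0.5    0.4961 0.4936] [ 0.1471  0.0518 -0.0221 -0.0971 -0.1546] [0.0529 0.0378 0.0261 0.026  0.026 ]
depth rail 1 [0.041  0.6073] 140
depth rail -1 [0.0298 0.4988] 143
foot [ 0.5476 -0.1597  0.01  ] [ 0.599  -0.1681  0.026 ] [ 0.4889 -0.1635  0.026 ] [ 0.5475 -0.1679  0.01  ]
knob top [array([0.5496, 0.0395, 0.075 ]), array([0.5489, 0.039 , 0.08  ])] pivot [0.6212 0.065  0.053 ]
tray rear [ 0.5906 -0.1215  0.034 ] [ 0.5036 -0.1181  0.034 ] front [ 0.5946 -0.0388  0.034 ] [ 0.5041 -0.0347  0.034 ] rear outer [ 0.5955 -0.1331  0.034 ] [ 0.5009 -0.1279  0.034 ]
die [ 0.5652 -0.0668  0.071 ]
[0.5492 0.0397 0.0767] 40
[ 0.5653 -0.0685  0.07  ] 57
```

```bash
cat >> h.py <<'E'
from scipy.spatial.transform import Rotation as Ro
s,c=np.sin(np.pi/20),np.cos(np.pi/20)
YAW=.041; O=np.array([552.5,29.,0]) # ramp origin, mm; ramp x = world (sin,cos)
RW=np.array([[np.sin(YAW),-np.cos(YAW),0],[np.cos(YAW),np.sin(YAW),0],[0,0,1.]])
def S(sl,y,h): return np.array([-50+sl*c-h*s,y,10+sl*s+h*c])   # slope coords -> ramp
def K(th,h,r=74): return S(92.5-r*np.sin(th),-66+r*np.cos(th),h)
def ori(th,tilt=np.pi/20):  # tool y along keeper tangent at th
    C,Sn=np.cos(tilt),np.sin(tilt)
    z=np.array([Sn,0,-C]); e=np.array([C,0,Sn])
    y=-np.cos(th)*e+np.array([0,-np.sin(th),0]); return RW@np.column_stack([np.cross(y,z),y,z])
def inramp(p): return RW.T@(np.asarray(p)*1000-O)
def rows(r,wps):  # wps: (ramp xyz, R, grip)
    o=r.get_obs(); p0=o["tcp_pos"]*1000 if isinstance(o["tcp_pos"],np.ndarray) else np.array(o["tcp_pos"])*1000
    R0=Ro.from_rotvec(o["orientation"]).as_matrix()
    out=[]
    for p,R,g in wps:
        d=R0.T@(O+RW@p-p0); v=Ro.from_matrix(R0.T@R).as_rotvec()
        out.append([round(float(a),1) for a in d]+[round(float(a),3) for a in v]+[g])
    for q in out: print(q)
    print("t",o["clock"],"ramp tcp",inramp(o["tcp_pos"]).round(1),"F",np.round(o["contact_force"],1))
E
python3 - <<'E'
from h import *; from bench import r
np.set_printoptions(precision=4,suppress=True)
f=dict(np.load("scene0.npz")); W=cloud(f).reshape(-1,3)
k=W[(W[:,2]>.068)&(W[:,2]<.085)&(np.hypot(W[:,0]-.549,W[:,1]-.0395)<.02)]
p=W[(W[:,2]>.048)&(W[:,2]<.06)&(np.hypot(W[:,0]-.621,W[:,1]-.065)<.02)]
d=W[(W[:,2]>.066)&(W[:,2]<.08)&(np.hypot(W[:,0]-.565,W[:,1]+.0685)<.02)]
st=W[(W[:,2]>.058)&(W[:,2]<.066)&(abs(W[:,0]-.557)<.04)&(abs(W[:,1]-.16)<.02)]
ft=W[(W[:,2]>.007)&(W[:,2]<.012)&(abs(W[:,0]-.547)<.04)&(W[:,1]<-.13)&(W[:,1]>-.19)]
for n,q in(("knob",k),("piv",p),("die",d),("stop",st),("foot",ft)): print(n,len(q),np.median(q,0),q.min(0),q.max(0))
th=.308
rows(r,[(K(th,100),ori(th),50)])
print("knob h58 pred",O+RW@K(th,58))
E
```

```text
knob 60 [0.5532 0.0443 0.0751] [0.5437 0.0337 0.0683] [0.5593 0.049  0.0788]
piv 103 [0.6209 0.0657 0.0511] [0.6022 0.0564 0.0483] [0.6324 0.0757 0.0542]
die 55 [ 0.5683 -0.0649  0.0684] [ 0.5584 -0.0744  0.066 ] [ 0.5769 -0.056   0.0708]
stop 101 [0.5593 0.1675 0.0606] [0.5177 0.1636 0.0581] [0.5967 0.1712 0.0636]
foot 88 [ 0.5513 -0.1549  0.0087] [ 0.5087 -0.1614  0.007 ] [ 0.5864 -0.1421  0.011 ]
[522.9, -506.7, 111.5, 0.145, 0.055, 0.103, 50]
t 0.1 ramp tcp [-670.   281.5  230.4] F [-1.2  0.4 -0.1]
knob h58 pred [548.4014  39.3075  78.2468]
```

step_arm(moves=[[33,-32,0,0.01,0,0.01,50],[66,-64,0,0.02,0.01,0.02,50],[99,-96,0,0.04,0.02,0.03,50],[132,-128,5,0.06,0.02,0.04,50],[165,-160,10,0.08,0.03,0.05,40],[198,-192,20,0.09,0.03,0.06,36],[231,-224,30,0.1,0.04,0.07,34],[264,-256,40,0.11,0.04,0.08,34]])

```text
clock: 0.9
tcp_pos: [0.3977, -0.2936, 0.1908]
orientation: [-2.994, -0.435, -0.029]
contact_force: [1.4, -0.4, -0.0]
grip_width: 0.034
gripper_force: 0.0
```

```bash
python3 - <<'E'
from h import *; from bench import r
rows(r,[(K(.308,95),ori(.308),34)]); print(r.get_obs()["joints"],r.get_obs()["grip_width"])
E
```

```text
[234.0, -260.1, 114.2, 0.037, 0.015, 0.022, 34]
t 0.9 ramp tcp [-328.6  141.4  190.8] F [ 1.4 -0.4 -0. ]
[ 0.69245404  0.27390825 -0.13794964  1.96569611 -0.07709247  0.96646255
 -0.67782978] 0.034018751621713125
```

step_arm(moves=[[38,-43,12,0.01,0,0,34],[76,-86,30,0.01,0,0.01,34],[114,-128,50,0.02,0.01,0.01,34],[150,-167,68,0.03,0.01,0.02,34],[185,-206,88,0.037,0.015,0.022,34],[215,-240,105,0.037,0.015,0.022,34],[234,-260,114,0.037,0.015,0.022,34],[234,-260,114,0.037,0.015,0.022,34]])

```text
clock: 1.7
tcp_pos: [0.5483, 0.0378, 0.1143]
orientation: [-2.956, -0.407, -0.04]
contact_force: [0.2, -0.2, -0.7]
grip_width: 0.0344
gripper_force: 0.0
```

```bash
python3 - <<'E'
from h import *; from bench import r
rows(r,[(K(.308,95),ori(.308),34),(K(.308,35),ori(.308),34)])
a=r.grab_frame("wrist")["image"]; b=r.grab_frame("top")["image"][120:260,160:380]
b=cv2.resize(b,(560,356),interpolation=cv2.INTER_CUBIC)
a=cv2.resize(a,(320,240)); pad=np.zeros((240,240,3),np.uint8)
cv2.imwrite("pics/p1.png",np.vstack([np.hstack([a,pad]),b])[:,:,::-1])
E
```

```text
[-1.3, 4.0, -1.1, -0.003, 0.001, 0.007, 34]
[-1.2, 4.2, 58.9, -0.003, 0.001, 0.007, 34]
t 1.7 ramp tcp [  8.6   4.6 114.3] F [ 0.2 -0.2 -0.7]
```

View pics/p1.png

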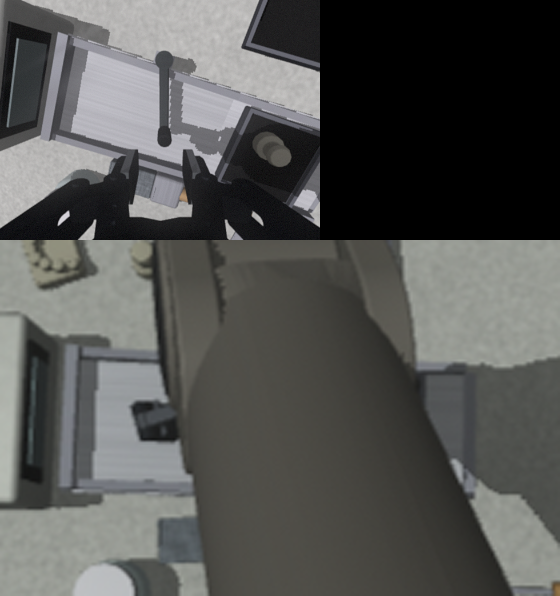

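Wrist view: the knob top at (165,133) lies between the fingertips (135 and 185), with the bar square to them. Checking the knob position by ray from this view.

```bash
python3 - <<'E'
from h import *; from bench import r
f=r.grab_frame("wrist"); W=cloud(f)
q=W[(W[...,2]>.070)&(W[...,2]<.088)&(np.hypot(W[...,0]-.549,W[...,1]-.04)<.025)]
print("knob wrist",len(q),np.median(q,0),q.min(0),q.max(0), ray(f,165*1.75,131*1.75,.078),"pred",O+RW@K(.308,58))
q=W[(W[...,2]>.048)&(W[...,2]<.06)&(np.hypot(W[...,0]-.62,W[...,1]-.065)<.02)]
print("piv",len(q),np.median(q,0),"pred",O+RW@S(92.5,-66,29))
rows(r,[(K(.308,95),ori(.308),34),(K(.308,35),ori(.308),34)])
E
```

```text
knob wrist 561 [0.55165629 0.03859168 0.07814433] [0.5439222  0.03160209 0.07007783] [0.55704605 0.04599212 0.08081462] [0.55900072 0.03830361 0.078     ] pred [548.40135179  39.30747533  78.24676287]
piv 1181 [0.6182162  0.06110464 0.05301693] pred [619.95391926  63.08838337  53.11314989]
[0.8, -0.1, -0.1, -0.001, 0.002, 0.003, 34]
[0.9, -0.1, 59.9, -0.001, 0.002, 0.003, 34]
t 1.85 ramp tcp [  4.    5.2 114.6] F [-0.2 -0.8  0.7]
```

step_arm(moves=[[0,0,12,0,0,0,34],[0,0,26,0,0,0,34],[0,0,40,0,0,0,34],[0,0,52,0,0,0,34],[0,0,60,0,0,0,34],[0,0,60,0,0,0,26],[0,0,60,0,0,0,19],[0,0,60,0,0,0,19]], grip_force=20)

```text
clock: 2.65
tcp_pos: [0.5487, 0.0412, 0.0565]
orientation: [-2.96, -0.398, -0.042]
contact_force: [0.2, -0.6, 0.5]
grip_width: 0.0188
gripper_force: 0.0
```

```bash
python3 - <<'E'
from h import *; from bench import r
rows(r,[(K(t,35),ori(t),19) for t in np.linspace(.308,1.14,9)[1:]]); print(r.get_obs()["grip_width"],r.get_obs()["gripper_force"])
E
```

```text
[0.6, 6.2, 1.3, 0.001, -0.001, -0.103, 19]
[1.8, 13.8, 1.3, 0.001, -0.001, -0.207, 19]
[3.8, 21.2, 1.3, 0.001, -0.001, -0.311, 19]
[6.5, 28.4, 1.3, 0.001, -0.001, -0.415, 19]
[10.0, 35.3, 1.3, 0.001, -0.001, -0.519, 19]
[14.2, 41.7, 1.3, 0.001, -0.001, -0.623, 19]
[19.0, 47.7, 1.3, 0.001, -0.001, -0.727, 19]
[24.4, 53.2, 1.3, 0.001, -0.001, -0.831, 19]
t 2.65 ramp tcp [12.   4.3 56.5] F [ 0.2 -0.6  0.5]
0.018787327519553646 0.0
```

step_arm(moves=[[0.5,6,0,0,0,-0.1,19],[1.8,14,0,0,0,-0.205,19],[3.8,21.5,0,0,0,-0.31,19],[6.5,28.5,0,0,0,-0.415,19],[10,35.5,0,0,0,-0.52,19],[14,42,0,0,0,-0.623,19],[19,48,0,0,0,-0.727,19],[24.5,53.5,0,0,0,-0.83,19]])

```text
clock: 3.45
tcp_pos: [0.5863, -0.0038, 0.0498]
orientation: [-2.564, -1.575, -0.132]
contact_force: [-0.7, 0.3, 0.7]
grip_width: 0.0188
gripper_force: 0.4
```

```bash
python3 - <<'E'
from h import *; from bench import r
rows(r,[(K(t,36),ori(t),19) for t in np.linspace(1.14,1.95,9)[1:]]); print(r.get_obs()["joints"])
E
```

```text
[0.9, 7.2, 0.4, 0.001, 0.0, -0.099, 19]
[2.0, 14.6, 0.4, 0.001, 0.0, -0.2, 19]
[3.9, 21.9, 0.4, 0.001, 0.0, -0.301, 19]
[6.5, 28.9, 0.4, 0.001, 0.0, -0.402, 19]
[9.8, 35.6, 0.5, 0.001, 0.0, -0.504, 19]
[13.7, 42.0, 0.5, 0.001, 0.001, -0.605, 19]
[18.3, 47.9, 0.5, 0.001, 0.001, -0.706, 19]
[23.4, 53.4, 0.5, 0.001, 0.001, -0.807, 19]
t 3.45 ramp tcp [-31.4 -35.1  49.8] F [-0.7  0.3  0.7]
[ 0.34830189  0.61470658 -0.47708563  1.88139348  0.17629847  0.6927117
 -0.65396535]
```

step_arm(moves=[[0.9,7,0,0,0,-0.1,19],[2,14.5,0,0,0,-0.2,19],[4,22,0,0,0,-0.3,19],[6.5,29,0,0,0,-0.4,19],[10,35.5,0,0,0,-0.5,19],[13.5,42,0,0,0,-0.6,19],[18,48,0,0,0,-0.7,19],[23.5,53.5,0,0,0,-0.8,19]])

```text
clock: 4.25
tcp_pos: [0.6445, -0.0079, 0.0494]
orientation: [-1.773, -2.482, -0.199]
contact_force: [-0.8, -1.6, -0.6]
grip_width: 0.0186
gripper_force: 0.5
```

```bash
python3 - <<'E'
from h import *; from bench import r
f=r.grab_frame("wrist"); cv2.imwrite("pics/p2.png",f["image"][:,:,::-1])
rows(r,[(K(t,36),ori(t),19) for t in (1.9,1.95,2.0)]); print(r.get_obs()["grip_width"])
E
```

```text
[0.8, -4.8, 0.3, 0.001, 0.001, 0.047, 19]
[0.8, -1.1, 0.3, 0.001, 0.001, -0.003, 19]
[0.9, 2.6, 0.4, 0.001, 0.001, -0.053, 19]
t 4.3 ramp tcp [-32.5 -94.7  49.6] F [ 1.2 -1.2 -0.1]
0.018858105188187917
```

View pics/p2.png

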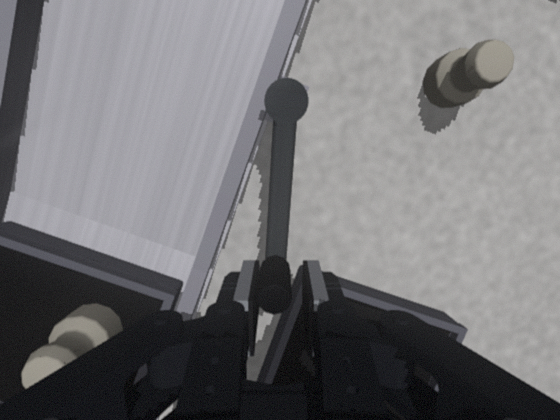

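The wrist view shows the knob (275,285) between the pads and the bar pointing outside the rail, pivot at (286,100). I'll push on until the open end stop is felt.

step_arm(moves=[[0.8,1,0,0,0,0,19],[0.8,3,0,0,0,-0.02,19],[0.8,5,0,0,0,-0.04,19],[0.8,5,0,0,0,-0.04,19]])

```text
clock: 4.7
tcp_pos: [0.6459, -0.0054, 0.0489]
orientation: [-1.727, -2.512, -0.195]
contact_force: [-8.7, -2.6, 6.1]
grip_width: 0.0191
gripper_force: 4.1
```

```bash
python3 - <<'E'
from h import *; from bench import r
np.set_printoptions(precision=4,suppress=True)
f=r.grab_frame("wrist"); W=cloud(f)
o=r.get_obs();R0=Ro.from_rotvec(o["orientation"]).as_matrix()
print("F tool",R0.T@np.array(o["contact_force"]),o["grip_width"],o["gripper_force"])
rows(r,[(K(t,36),ori(t),19) for t in (1.9,1.95,2.0)])
# bar/pivot dark direction: use dark pixels on the bar at height 18-28 above deck, in slope coords
P=(W.reshape(-1,3)*1000-O)@RW; d=P-np.array([-50,0,10]); sl=d[:,0]*c+d[:,2]*s; h=-d[:,0]*s+d[:,2]*c
dark=f["image"].reshape(-1,3).max(1)<75
a=sl-92.5; b=P[:,1]+66; rad=np.hypot(a,b); m=dark&(h>24)&(h<33)&(rad>15)&(rad<55)&(b<12)
print(m.sum(),"theta bar",np.median(np.arctan2(-a[m],b[m])))
E
```

```text
F tool [ 1.4747 -8.3253 -5.855 ] 0.018602266016882377 4.049217402935028
[-0.7, -5.5, -0.5, -0.006, 0.0, 0.077, 19]
[-0.9, -1.8, -0.5, -0.006, 0.0, 0.027, 19]
[-0.9, 1.9, -0.6, -0.006, 0.0, -0.023, 19]
t 4.75 ramp tcp [-30.5 -94.7  49. ] F [-8.3 -2.5  5.5]
1989 theta bar 1.9307767934523101
```

step_arm(moves=[[0,-3,0,0,0,0,26],[0,-5,0,0,0,0,34],[0,-5,0,0,0,0,34],[0,-5,-20,0,0,0,34],[0,-5,-45,0,0,0,36],[0,-5,-70,0,0,0,40],[0,-5,-85,0,0,0,40],[0,-5,-85,0,0,0,40]])

```text
clock: 5.55
tcp_pos: [0.6452, -0.0198, 0.1354]
orientation: [-1.731, -2.517, -0.207]
contact_force: [0.8, -0.2, -0.5]
grip_width: 0.0397
gripper_force: 0.0
```

```bash
python3 - <<'E'
from h import *; from bench import r
h=np.pi/2
o=r.get_obs(); p=inramp(o["tcp_pos"])
rows(r,[(p+(np.array([-178,0,115])-p)*k,ori(h+.36*(1-k)),40) for k in(.25,.5,.75,1)]+[(np.array([-178,0,z]),ori(h),40) for z in(90,60,35,18)]); print(o["grip_width"])
E
```

```text
[-21.5, -35.1, -0.3, 0.004, 0.002, 0.137, 40]
[-43.0, -70.1, -0.5, 0.004, 0.002, 0.227, 40]
[-64.6, -105.2, -0.8, 0.004, 0.002, 0.317, 40]
[-86.1, -140.3, -1.0, 0.004, 0.001, 0.407, 40]
[-89.6, -141.9, 23.7, 0.004, 0.001, 0.407, 40]
[-93.9, -143.9, 53.3, 0.004, 0.001, 0.407, 40]
[-97.4, -145.5, 78.0, 0.004, 0.001, 0.407, 40]
[-99.8, -146.6, 94.8, 0.004, 0.001, 0.407, 40]
t 5.55 ramp tcp [-44.9 -94.7 135.4] F [ 0.8 -0.2 -0.5]
0.039701922395967
```

step_arm(moves=[[-14,-23,0,0,0,0.07,40],[-28,-47,0,0,0,0.14,40],[-46,-75,0,0,0,0.23,40],[-65,-105,0,0,0,0.32,40],[-86,-140,0,0,0,0.4,40],[-90,-142,24,0,0,0.407,40],[-94,-144,50,0,0,0.407,40],[-94,-144,50,0,0,0.407,40]])

```text
clock: 6.35
tcp_pos: [0.5398, -0.149, 0.0575]
orientation: [-2.18, -2.093, -0.166]
contact_force: [0.4, -0.3, 0.4]
grip_width: 0.0398
gripper_force: 0.0
```

```bash
python3 - <<'E'
from h import *; from bench import r
np.set_printoptions(precision=1,suppress=True)
f=r.grab_frame("scene"); cv2.imwrite("pics/p3.png",cv2.resize(f["image"][180:340,160:400],None,fx=3,fy=3,interpolation=cv2.INTER_CUBIC)[:,:,::-1])
g=r.grab_frame("wrist"); W=cloud(g); P=(W.reshape(-1,3)*1000-O)@RW
m=(P[:,2]>29)&(P[:,2]<39)&(abs(P[:,1])<40)&(P[:,0]<-60)&(P[:,0]>-175)
print("tray top x range",np.percentile(P[m,0],[1,5,50,95,99]),m.sum())
rows(r,[(np.array([-178,0,z]),ori(np.pi/2),40) for z in(45,30,17)])
E
```

```text
tray top x range [-154.5 -152.5 -111.9  -67.   -65.3] 15949
[-2.7, 2.5, 15.5, -0.002, -0.001, 0.001, 40]
[-5.0, 2.5, 30.3, -0.002, -0.001, 0.001, 40]
[-7.1, 2.5, 43.2, -0.002, -0.001, 0.001, 40]
t 6.45 ramp tcp [-177.8    2.4   60.7] F [ 0.  -0.2  0.6]
```

View pics/p3.png

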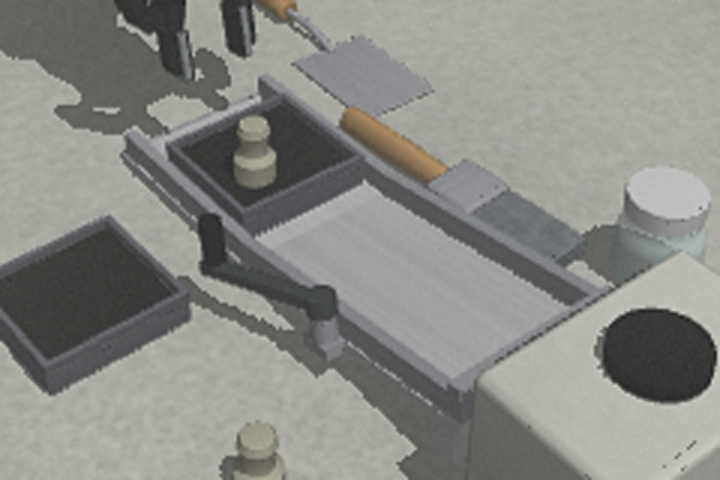

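The keeper is open outside the far rail, with the knob at (211,240). The fingers hang behind the foot of the ramp and the die stands at (254,150). Next I lower the fingers behind the tray.

step_arm(moves=[[-2,2.5,10,0,0,0,40],[-4,2.5,22,0,0,0,40],[-6,2.5,34,0,0,0,40],[-7,2.5,43,0,0,0,40],[-7,2.5,43,0,0,0,40]])

```text
clock: 6.95
tcp_pos: [0.5446, -0.1493, 0.0161]
orientation: [-2.182, -2.096, -0.17]
contact_force: [-1.3, -0.3, 0.4]
grip_width: 0.0399
gripper_force: 0.0
```

```bash
python3 - <<'E'
from h import *; from bench import r
rows(r,[(np.array([x,0,17]),ori(np.pi/2),40) for x in(-170,-160,-150,-140)])
E
```

```text
[8.5, 0.6, 0.4, -0.003, -0.001, 0.001, 40]
[18.3, 0.6, 2.0, -0.003, -0.001, 0.001, 40]
[28.2, 0.7, 3.6, -0.003, -0.001, 0.001, 40]
[38.1, 0.7, 5.1, -0.003, -0.001, 0.001, 40]
t 6.95 ramp tcp [-178.4    0.6   16.1] F [-1.3 -0.3  0.4]
```

step_arm(moves=[[2,0.5,0,0,0,0,40],[5,0.5,0.5,0,0,0,40],[8,0.5,1,0,0,0,40],[11,0.5,1.4,0,0,0,40],[14,0.5,1.9,0,0,0,40],[17,0.5,2.3,0,0,0,40],[20,0.5,2.8,0,0,0,40],[23,0.5,3.3,0,0,0,40]])

```text
clock: 7.75
tcp_pos: [0.5474, -0.127, 0.0183]
orientation: [-2.185, -2.098, -0.171]
contact_force: [-0.9, -2.4, 2.2]
grip_width: 0.0399
gripper_force: 1.3
```

```bash
cat > tr.py <<'E'
from h import *; from bench import r
def tray(n="wrist",lim=(-200,160)):
    g=r.grab_frame(n); P=(cloud(g).reshape(-1,3)*1000-O)@RW
    m=(P[:,0]>lim[0])&(P[:,0]<lim[1])&(abs(P[:,1])<46); Q=P[m]
    dk=g["image"].reshape(-1,3)[m].max(1)<130
    d=Q-np.array([-50,0,10]); sl=d[:,0]*c+d[:,2]*s; h=np.where(d[:,0]<0,d[:,2],-d[:,0]*s+d[:,2]*c)
    return Q,sl,h,dk
if __name__=="__main__":
    np.set_printoptions(precision=1,suppress=True)
    rows(r,[])
    Q,sl,h,dk=tray()
    m=(h>14)&(h<30)&dk; print("tray x pct",np.percentile(Q[m,0],[1,5,95,99,99.8]),"slope",np.percentile(sl[m],[95,99,99.8]))
    m=(h>52)&(h<68); print("die top",np.median(Q[m],0),m.sum())
E
python3 tr.py
```

```text
t 7.75 ramp tcp [-156.1   -1.3   18.3] F [-0.9 -2.4  2.2]
tray x pct [-155.2 -142.9  -64.   -62.3  -62.1] slope [-10.8  -8.8  -8.5]
die top [-155.   -16.3   71.8] 13665
```

step_arm(moves=[[4,0,1,0,0,0,40],[8,0,1.8,0,0,0,40],[12,0,2.5,0,0,0,40],[16,0,3.2,0,0,0,40],[20,0,3.8,0,0,0,40],[24,0,4.4,0,0,0,40],[28,0,5,0,0,0,40],[32,0,5.6,0,0,0,40]])

```text
clock: 8.6
tcp_pos: [0.5484, -0.0936, 0.0175]
orientation: [-2.184, -2.098, -0.172]
contact_force: [-0.3, -3.2, 1.8]
grip_width: 0.0401
gripper_force: 1.5
```

```bash
python3 - <<'E'
import runpy; runpy.run_path("tr.py",run_name="__main__")
from h import *; from bench import r
f=r.grab_frame("scene"); cv2.imwrite("pics/p4.png",cv2.resize(f["image"][160:340,160:400],None,fx=3,fy=3,interpolation=cv2.INTER_CUBIC)[:,:,::-1])
E
```

```text
t 8.6 ramp tcp [-122.6   -0.9   17.5] F [-0.3 -3.2  1.8]
tray x pct [-121.5 -110.1  -31.   -29.3  -29.1] slope [22.4 24.4 24.6]
die top [-121.7  -16.1   73.1] 14192
```

View pics/p4.png

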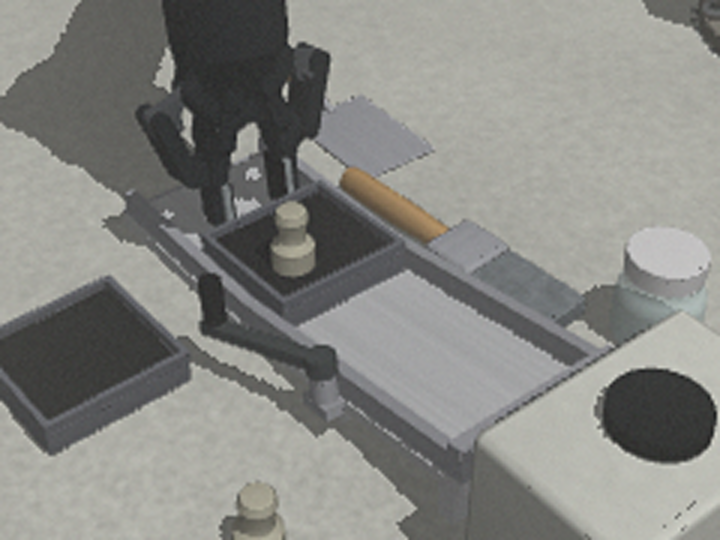

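The tray slides evenly against the fingers with the die upright at (293,240). Continuing.

step_arm(moves=[[4,0,0.7,0,0,0,40],[8,0,1.4,0,0,0,40],[12,0,2,0,0,0,40],[16,0,2.6,0,0,0,40],[20,0,3.2,0,0,0,40],[24,0,3.8,0,0,0,40],[28,0,4.4,0,0,0,40],[32,0,5,0,0,0,40]])

```text
clock: 9.5
tcp_pos: [0.5495, -0.0611, 0.0175]
orientation: [-2.183, -2.098, -0.171]
contact_force: [-0.0, -0.7, -1.8]
grip_width: 0.0398
gripper_force: 0.8
```

```bash
python3 tr.py
```

```text
t 9.5 ramp tcp [-90.1  -0.7  17.5] F [-0.  -0.7 -1.8]
tray x pct [-88.8 -77.7   0.9   2.5   2.8] slope [54.6 56.5 56.7]
die top [-89.1 -16.1  74.4] 14487
```

step_arm(moves=[[4,0,0.6,0,0,0,40],[8,0,1.2,0,0,0,40],[12,0,1.8,0,0,0,40],[16,0,2.4,0,0,0,40],[20,0,3,0,0,0,40],[24,0,3.6,0,0,0,40],[28,0,4.2,0,0,0,40],[32,0,4.6,0,0,0,40]])

```text
clock: 10.35
tcp_pos: [0.5512, -0.0293, 0.0182]
orientation: [-2.184, -2.098, -0.171]
contact_force: [-0.9, -4.0, 1.8]
grip_width: 0.04
gripper_force: 1.8
```

```bash
python3 tr.py
```

```text
t 10.35 ramp tcp [-58.3  -1.1  18.2] F [-0.9 -4.   1.8]
tray x pct [-57.  -46.3  31.7  33.5  33.8] slope [85.7 87.7 87.9]
die top [-57.1 -16.2  75.4] 14413
```

step_arm(moves=[[4,0,0.3,0,0,0,40],[8,0,0.3,0,0,0,40],[12,0,0.3,0,0,0,40],[16,0,0.3,0,0,0,40],[20,0,0.3,0,0,0,40],[24,0,0.3,0,0,0,40],[28,0,0.3,0,0,0,40],[32,0,0.3,0,0,0,40]])

```text
clock: 11.2
tcp_pos: [0.5523, 0.0026, 0.0228]
orientation: [-2.184, -2.098, -0.172]
contact_force: [-0.8, -4.5, 1.8]
grip_width: 0.0399
gripper_force: 1.8
```

step_arm(moves=[[4,0,0,0,0,0,40],[8,0,0,0,0,0,40],[12,0,0,0,0,0,40],[16,0,0,0,0,0,40],[20,0,0,0,0,0,40],[24,0,0,0,0,0,40],[28,0,0,0,0,0,40],[32,0,0,0,0,0,40]])

```text
clock: 12.0
tcp_pos: [0.5536, 0.0342, 0.0278]
orientation: [-2.184, -2.098, -0.172]
contact_force: [-0.2, -3.5, 2.9]
grip_width: 0.0397
gripper_force: 1.8
```

```bash
python3 - <<'E'
import runpy; runpy.run_path("tr.py",run_name="__main__")
from h import *; from bench import r
f=r.grab_frame("scene"); cv2.imwrite("pics/p5.png",cv2.resize(f["image"][180:340,200:400],None,fx=3,fy=3,interpolation=cv2.INTER_CUBIC)[:,:,::-1])
E
```

```text
t 12.0 ramp tcp [ 5.2 -0.9 27.8] F [-0.2 -3.5  2.9]
tray x pct [ 6.9 17.3 95.3 97.  97.3] slope [150.2 152.  152.2]
die top [  6.8 -16.3  84.8] 13438
```

View pics/p5.png

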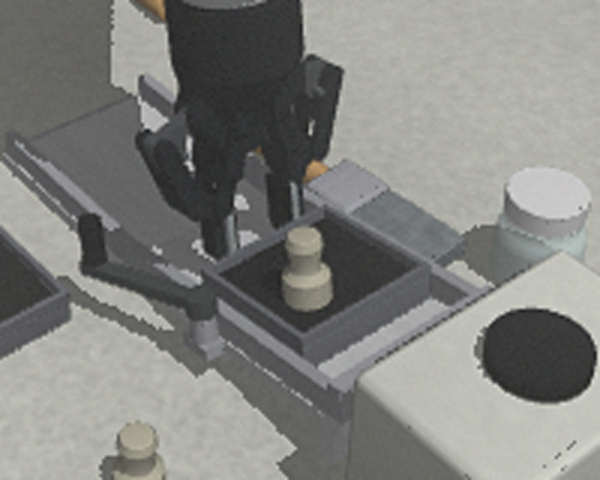

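The tray is on the slope about 38 mm short of the stop, with the die upright at (306,270).

step_arm(moves=[[4,0,0,0,0,0,40],[8,0,0,0,0,0,40],[12,0,0,0,0,0,40],[16,0,0,0,0,0,40],[20,0,0,0,0,0,40],[24,0,0,0,0,0,40],[27,0,0,0,0,0,40],[30,0,0,0,0,0,40]])

```text
clock: 12.9
tcp_pos: [0.5547, 0.0639, 0.0324]
orientation: [-2.184, -2.098, -0.172]
contact_force: [-0.1, -2.3, -0.7]
grip_width: 0.0398
gripper_force: 0.9
```

step_arm(moves=[[1.5,0,0,0,0,0,40],[3,0,0,0,0,0,40],[4.5,0,0,0,0,0,40],[6,0,0,0,0,0,40]])

```text
clock: 13.3
tcp_pos: [0.5548, 0.0674, 0.033]
orientation: [-2.186, -2.097, -0.168]
contact_force: [-0.8, -9.7, -0.4]
grip_width: 0.0399
gripper_force: 4.5
```

```bash
python3 tr.py
```

```text
t 13.3 ramp tcp [38.4 -0.7 33. ] F [-0.8 -9.7 -0.4]
tray x pct [ 40.1  49.9 128.6 130.1 130.5] slope [183.8 185.6 185.8]
die top [ 40.1 -16.3  90. ] 13553
```

step_arm(moves=[[1,0,0,0,0,0,40],[2,0,0,0,0,0,40],[2,0,0,0,0,0,40]])

```text
clock: 13.65
tcp_pos: [0.5548, 0.0674, 0.033]
orientation: [-2.189, -2.097, -0.165]
contact_force: [-1.4, -10.5, -0.6]
grip_width: 0.04
gripper_force: 5.2
```

```bash
python3 tr.py; python3 - <<'E'
from h import *; from bench import r
g=r.grab_frame("wrist"); cv2.imwrite("pics/p6.png",g["image"][:,:,::-1])
E
```

```text
t 13.65 ramp tcp [38.4 -0.7 33. ] F [ -1.4 -10.5  -0.6]
tray x pct [ 40.2  50.1 128.5 130.1 130.5] slope [183.8 185.6 185.7]
die top [ 40.2 -16.4  90.1] 13521
```

View pics/p6.png

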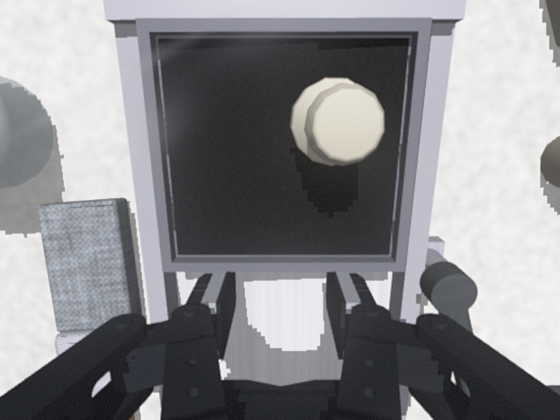

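The tray's front lip meets the stop bar at row ~18, the arm stalls on further pushing, and the die stands at (340,120). Next I back off, lift and go to the knob.

step_arm(moves=[[-6,0,0,0,0,0,40],[-11,0,0,0,0,0,40],[-16,0,0,0,0,0,40],[-20,0,-15,0,0,0,38],[-22,0,-40,0,0,0,36],[-24,0,-70,0,0,0,34],[-24,0,-90,0,0,0,34],[-24,0,-90,0,0,0,34]])

```text
clock: 14.55
tcp_pos: [0.556, 0.0334, 0.1227]
orientation: [-2.187, -2.1, -0.179]
contact_force: [-0.1, -0.7, 0.2]
grip_width: 0.034
gripper_force: 0.0
```

```bash
python3 - <<'E'
from h import *; from bench import r
o=r.get_obs(); p=inramp(o["tcp_pos"]); q=K(1.9,95); h=np.pi/2
rows(r,[(p+(q-p)*k,ori(h+(1.9-h)*k),34) for k in(.2,.4,.6,.8,1)])
# knob position, from wrist depth
W=cloud(r.grab_frame("wrist")); P=(W.reshape(-1,3)*1000-O)@RW; d=P-np.array([-50,0,10]); sl=d[:,0]*c+d[:,2]*s; hh=-d[:,0]*s+d[:,2]*c
k=K(1.9,58); m=(hh>50)&(hh<64)&(np.hypot(P[:,0]-k[0],P[:,1]-k[1])<25)
print("knob",m.sum(),sl[m].mean() if m.any() else 0,P[m,1].mean() if m.any() else 0,"pred",92.5-74*np.sin(1.9),-66+74*np.cos(1.9))
E
```

```text
[-9.8, 17.3, 1.7, 0.006, 0.0, -0.065, 34]
[-19.6, 34.6, 3.3, 0.006, 0.001, -0.131, 34]
[-29.4, 51.9, 5.0, 0.006, 0.001, -0.197, 34]
[-39.2, 69.2, 6.7, 0.006, 0.001, -0.263, 34]
[-49.1, 86.5, 8.3, 0.006, 0.001, -0.328, 34]
t 14.55 ramp tcp [  4.5  -3.3 122.7] F [-0.1 -0.7  0.2]
knob 275 26.499390776653104 -89.82552982235278 pred 22.473793511131333 -89.92342794789926
```

step_arm(moves=[[-10,17,1,0,0,-0.065,34],[-20,35,3,0,0,-0.13,34],[-30,52,5,0,0,-0.2,34],[-40,70,7,0,0,-0.265,34],[-49,86,8,0.006,0,-0.328,34],[-49,86,8,0.006,0,-0.328,34],[-49,86,8,0.006,0,-0.328,34]])

```text
clock: 15.3
tcp_pos: [0.6368, -0.0163, 0.1024]
orientation: [-1.82, -2.436, -0.19]
contact_force: [-1.1, -0.1, 0.3]
grip_width: 0.0341
gripper_force: 0.0
```

```bash
python3 - <<'E'
from h import *; from bench import r
g=r.grab_frame("wrist"); cv2.imwrite("pics/p7.png",g["image"][:,:,::-1])
rows(r,[(K(1.9,36),ori(1.9),34)])
P=(cloud(g).reshape(-1,3)*1000-O)@RW; d=P-np.array([-50,0,10]); sl=d[:,0]*c+d[:,2]*s; hh=-d[:,0]*s+d[:,2]*c
k=K(1.9,58); m=(hh>54)&(hh<62)&(np.hypot(P[:,0]-k[0],P[:,1]-k[1])<16)
print("knob",m.sum(),np.percentile(sl[m],[2,50,98]),np.percentile(P[m,1],[2,50,98]))
E
```

```text
[-1.9, 4.2, 54.3, -0.007, -0.002, -0.001, 34]
t 15.35 ramp tcp [-41.4 -85.8 102.8] F [ 0.1  0.6 -0.1]
knob 515 [16.55159747 23.09044424 28.696513  ] [-97.06449386 -90.88617266 -84.82462604]
```

View pics/p7.png

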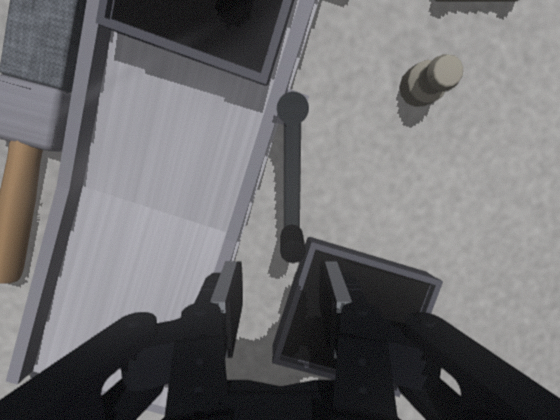

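The wrist view shows the knob (291,243) between the open fingers; depth puts it within 1 mm of the expected open position. Descending to cage it.

step_arm(moves=[[-1,3,10,0,0,0,34],[-2,4.2,24,-0.007,0,0,34],[-2,4.2,38,-0.007,0,0,34],[-2,4.2,48,-0.007,0,0,34],[-2,4.2,54,-0.007,0,0,34],[-2,4.2,54,-0.007,0,0,26],[-2,4.2,54,-0.007,0,0,19],[-2,4.2,54,-0.007,0,0,19]])

```text
clock: 16.15
tcp_pos: [0.6428, -0.0093, 0.0505]
orientation: [-1.824, -2.441, -0.201]
contact_force: [-0.0, -0.3, -0.0]
grip_width: 0.0191
gripper_force: 0.0
```

```bash
python3 - <<'E'
from h import *; from bench import r
rows(r,[(K(t,36),ori(t),19) for t in 1.9-.11*np.arange(1,9)]); print(r.get_obs()["grip_width"],r.get_obs()["gripper_force"])
E
```

```text
[1.9, -9.6, 1.6, 0.002, -0.0, 0.109, 19]
[3.2, -17.6, 1.5, 0.002, -0.001, 0.219, 19]
[5.4, -25.5, 1.5, 0.002, -0.001, 0.329, 19]
[8.5, -33.0, 1.5, 0.002, -0.001, 0.439, 19]
[12.4, -40.2, 1.5, 0.002, -0.001, 0.549, 19]
[17.0, -46.9, 1.5, 0.002, -0.001, 0.659, 19]
[22.3, -53.0, 1.5, 0.002, -0.001, 0.769, 19]
[28.3, -58.5, 1.5, 0.002, -0.001, 0.879, 19]
t 16.15 ramp tcp [-34.6 -91.8  50.5] F [-0.  -0.3 -0. ]
0.01912431338449479 0.0
```

step_arm(moves=[[1.5,-8,0,0,0,0.105,19],[3,-17,0,0,0,0.215,19],[5.4,-25.5,0,0,0,0.33,19],[8.5,-33,0,0,0,0.44,19],[12.5,-40,0,0,0,0.55,19],[17,-47,0,0,0,0.66,19],[22.5,-53,0,0,0,0.77,19],[28,-58.5,0,0,0,0.88,19]])

```text
clock: 16.95
tcp_pos: [0.579, 0.0009, 0.052]
orientation: [-2.655, -1.405, -0.124]
contact_force: [1.2, 0.4, -0.9]
grip_width: 0.0194
gripper_force: 0.4
```

```bash
python3 - <<'E'
from h import *; from bench import r
rows(r,[(K(t,37),ori(t),19) for t in 1.02-.12*np.arange(1,9)]); print(r.get_obs()["grip_width"],r.get_obs()["gripper_force"])
E
```

```text
[0.4, -9.2, 0.8, 0.002, -0.003, 0.115, 19]
[2.0, -18.0, 0.8, 0.002, -0.003, 0.235, 19]
[4.5, -26.5, 0.8, 0.002, -0.003, 0.355, 19]
[8.1, -34.6, 0.8, 0.001, -0.003, 0.475, 19]
[12.6, -42.2, 0.8, 0.001, -0.003, 0.595, 19]
[18.0, -49.3, 0.8, 0.001, -0.003, 0.715, 19]
[24.2, -55.6, 0.8, 0.001, -0.003, 0.835, 19]
[31.2, -61.1, 0.8, 0.001, -0.004, 0.955, 19]
t 16.95 ramp tcp [-27.  -27.6  52. ] F [ 1.2  0.4 -0.9]
0.019394329410758762 0.44871130026876926
```

step_arm(moves=[[0.5,-9,0,0,0,0.115,19],[2,-18,0,0,0,0.235,19],[4.5,-26.5,0,0,0,0.355,19],[8,-34.5,0,0,0,0.475,19],[12.5,-42,0,0,0,0.595,19],[18,-49,0,0,0,0.715,19],[24,-55.5,0,0,0,0.835,19],[31,-61,0,0,0,0.955,19]])

```text
clock: 17.75
tcp_pos: [0.5453, 0.06, 0.061]
orientation: [-2.984, -0.027, -0.015]
contact_force: [0.4, -0.1, 0.5]
grip_width: 0.0189
gripper_force: 0.5
```

```bash
python3 - <<'E'
from h import *; from bench import r
rows(r,[(K(t,37),ori(t),19) for t in (0,-.03,-.06,-.1)]); print(r.get_obs()["grip_width"],r.get_obs()["gripper_force"])
E
```

```text
[0.8, -4.8, 0.7, -0.001, -0.002, 0.059, 19]
[0.9, -7.0, 0.7, -0.001, -0.002, 0.089, 19]
[1.2, -9.3, 0.7, -0.001, -0.002, 0.119, 19]
[1.6, -12.2, 0.7, -0.001, -0.002, 0.159, 19]
t 17.75 ramp tcp [30.7  8.5 61. ] F [ 0.4 -0.1  0.5]
0.018878639380559285 0.5241210199892521
```

step_arm(moves=[[0.8,-3,0,0,0,0.04,19],[0.8,-5,0,0,0,0.06,19],[0.8,-7,0,0,0,0.06,19],[0.8,-9,0,0,0,0.06,19],[0.8,-10.5,0,0,0,0.06,19],[0.8,-10.5,0,0,0,0.06,19]])

```text
clock: 18.35
tcp_pos: [0.5457, 0.0694, 0.0619]
orientation: [-2.984, 0.055, -0.007]
contact_force: [-0.3, -4.2, 1.3]
grip_width: 0.019
gripper_force: 1.8
```

```bash
cat > k.py <<'E'
from h import *; from bench import r
o=r.get_obs();R0=Ro.from_rotvec(o["orientation"]).as_matrix()
print("F tool",(R0.T@np.array(o["contact_force"])).round(1),o["grip_width"],o["gripper_force"])
rows(r,[(K(t,37),ori(t),19) for t in (0,-.06)])
for n in("wrist","scene"):
    g=r.grab_frame(n); cv2.imwrite(f"pics/{n}_{o['clock']:.2f}.png",g["image"][:,:,::-1])
    P=(cloud(g).reshape(-1,3)*1000-O)@RW; d=P-np.array([-50,0,10]); sl=d[:,0]*c+d[:,2]*s; h=-d[:,0]*s+d[:,2]*c
    a=sl-92.5;b=P[:,1]+66; m=(g["image"].reshape(-1,3).max(1)<75)&(h>24)&(h<31)&(b>15)&(b<58)&(abs(a)<5)
    m2=(h>54)&(h<62)&(np.hypot(a,b-74)<12)
    print(n,m.sum(),"theta",np.median(np.arctan2(-a[m],b[m])),"knob",m2.sum(),np.median(a[m2]),np.median(b[m2]))
E
python3 k.py
```

```text
F tool [-0.2  3.9 -1.9] 0.01897204837156194 1.7954939603805542
[0.4, 4.5, 0.1, -0.0, -0.001, 0.004, 19]
[0.6, 0.1, 0.1, -0.0, -0.001, 0.064, 19]
t 18.35 ramp tcp [40.   8.4 61.9] F [-0.3 -4.2  1.3]
wrist 114 theta 0.11672017552777245 knob 1043 -0.5448772708492555 71.3079745692274
scene 34 theta -0.03196851892405036 knob 46 -4.35874069290395 69.89330130273885
```

step_arm(moves=[[0,-1.5,0,0,0,0,19],[0,-3,0,0,0,0,19],[0,-3,0,0,0,0,19]])

```text
clock: 18.75
tcp_pos: [0.5457, 0.0697, 0.0619]
orientation: [-2.986, 0.059, -0.007]
contact_force: [-0.1, -10.3, 1.2]
grip_width: 0.0192
gripper_force: 5.3
```

```bash
python3 k.py
```

```text
F tool [ 0.3 10.  -2.7] 0.019154346916299223 5.3386518359184265
[0.4, 4.9, 0.1, 0.002, -0.001, 0.002, 19]
[0.6, 0.5, 0.1, 0.002, -0.001, 0.062, 19]
t 18.75 ramp tcp [40.4  8.5 61.9] F [ -0.1 -10.3   1.2]
wrist 160 theta 0.09552097527031571 knob 1040 -0.5421666255918041 71.15983144211296
scene 36 theta -0.0341085702874096 knob 45 -4.222669046855216 69.49536152179252
```

step_arm(moves=[[0,2,0,0,0,0,22],[0,4,0,0,0,0,30],[0,4,0,0,0,0,34],[0,4,0,0,0,0,34],[0,4,-20,0,0,0,34],[0,4,-50,0,0,0,34],[0,4,-85,0,0,0,34],[0,4,-120,0,0,0,34]])

```text
clock: 19.65
tcp_pos: [0.5441, 0.051, 0.1813]
orientation: [-2.983, 0.053, -0.005]
contact_force: [-0.1, 0.3, 0.6]
grip_width: 0.0341
gripper_force: 0.0
```

step_arm(moves=[[-20,30,-20,0,0,0,34],[-50,60,-40,0,0,0,34],[-85,100,-60,0,0,0,34],[-110,140,-60,0,0,0,34],[-120,180,-60,0,0,0,34],[-120,200,-60,0,0,0,34],[-120,200,-60,0,0,0,34]])

```text
clock: 20.35
tcp_pos: [0.4162, -0.1545, 0.2075]
orientation: [-2.984, 0.062, -0.007]
contact_force: [0.6, 0.6, -1.1]
grip_width: 0.0342
gripper_force: 0.0
```

```bash
python3 - <<'E'
from h import *; from bench import r
o=r.get_obs(); print(o["clock"],inramp(o["tcp_pos"]),o["contact_force"])
a=r.grab_frame("scene")["image"][180:400,140:420]; b=r.grab_frame("top")["image"][90:290,110:380]
a=cv2.resize(a,(400,314),interpolation=cv2.INTER_CUBIC); b=cv2.resize(b,(400,314),interpolation=cv2.INTER_CUBIC)
cv2.imwrite("pics/end.png",np.hstack([a,b])[:,:,::-1])
E
```

```text
20.35 [-188.91899267  128.65141255  207.54394936] [ 0.61741668  0.63512008 -1.14756278]
```

View pics/end.png

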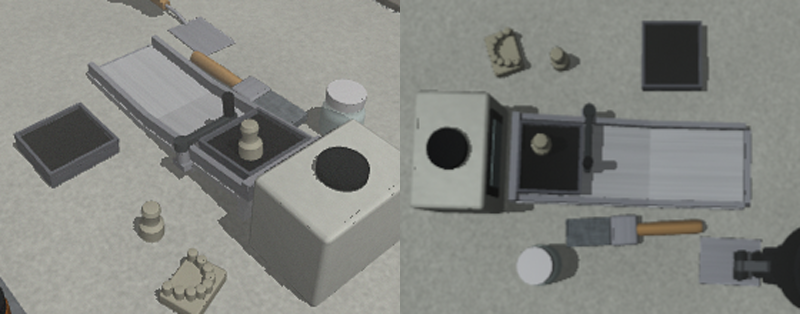

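The final picture shows the tray against the stop and the die upright at (250,138). The keeper is square across behind the tray, with the pivot at (590,110) and the knob at (588,158). The bystanders are in place and the arm is clear.

```bash
python3 -c "
from bench import r
print(r.hand_in())"
```

```text
the job is handed in; nothing more can be done
None
```

The job is handed in at about 20 s: I swung the keeper fully open, pushed the tray against the top stop with the die still standing, swung the keeper closed to its end stop and let go; the last pictures show the other things on the bench where they were.

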